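# Open the carton and plug the pump's neck

### The arm

A 6-joint arm with a two-finger parallel gripper is mounted at the origin on the work surface. World frame = base frame: x ahead of the robot, y to its left, z up, the work surface at z = 0. Lengths are in mm, angles in rad, forces in N, time in s.
With the tool pointing down it reaches from about 325 to 900 mm from the base axis. Payload 3.5 kg.
Tool frame: the origin (TCP) lies on the mounting face of the last link; the fingertips stand 173 mm ahead of it and the grasp point (between the pads) lies 155 mm ahead of it; z points along the fingers, y is the line along which they close (so a half turn about z gives the same grasp; the last joint's range is limited). The gripper opens to 85 mm and grips with 20 to 120 N. Pads are 22 mm wide; open, the fingers measure 114 mm over their backs; the gripper's body (76 mm by 85 mm) begins 54 mm behind the grasp point. The pads swing forward as they close: fully open they stand 13 mm farther back than shut.
Start: joints at [-0.103, 0.276, -0.026, 1.268, 0, 1.467], TCP at [624.998, -0.01, 404.713] pointing down, gripper open.
Joint ranges: [-3.12, 3.12], [-0.85, 1.88], [-1.08, 1.24], [-1.95, 2.15], [-1.57, 1.53], [-3.14, 3.14]. Speed limits (rad/s): [2.57, 2.57, 3.14, 3.14, 3.14, 3.14].

### API

Orientations are given as a rotation vector (axis times angle).
In Python, from workcell import sensors, viewer, ctrl gives the robot as it stands. The module is installed in compiled form; this text tells all that it offers.
- The arm moves only by the tool drive_tool, never from a script. Its arguments are lists of equal length, an entry for each row: "jaw": the opening, from -1 (shut) to 1 (fully open); "translation": the shift along the tool's x, y, z in m, a list of three; "roll": the turn about the tool's z in degrees. In form: {"jaw": [jaw, ...], "translation": [[dx, dy, dz], ...], "roll": [roll, ...]}. A call has 1 to 12 rows; each row is the pose to reach, as a shift and turn from the pose commanded when the call began, along the tool's axes at that moment; what a row does not reach only later rows make up. A row lasts 1/12 s, in which the tool goes at most 41.7 mm and 7.16 degrees, less where a joint would pass 70% of its speed; a pose out of reach is approached as far as the arm can. A call with a gripper value outside its range is refused whole. The fingers move at their own pace and stop on an object; the grip force is fixed at half the most. Time passes only in rows, so rows that repeat a pose let the fingers close. It gives the time, the measured TCP pose, the force, the opening and the grip force at its end, in the units of the state.
- sensors.get_state(): the state, without advancing time (a new reading comes with each control period).
- viewer.camera(name): name is "scene" or "side" or "wrist"; returns the picture (400x640x3 uint8, red, green, blue); there is no depth.
- viewer.camera_params(name): a dict with "fovy" (degrees; the focal length in pixels is half the picture's height over the tangent of half this angle, whatever the lens; pixels are square), "cx", "cy" (the principal point, pixels), "extrinsics" (4x4, takes a point from camera to world coordinates). Camera axes: x right, y down, z forward; pixel columns grow to the right and rows downward; lengths in mm; the calibration is good to about 2 mm. A picture is of the moment at which its call begins: read the wrist's pose just before it. camera_params takes no time and is no camera call; for the wrist camera it gives the pose at the moment of the call.
- ctrl.job_done(): hands the job in; it is judged then, once.
The state is a dict: "time": time; "qpos": joint angles; "joint_vel": joint speeds; "tau": joint torques, N m; "ee_pos": TCP position; "tool_rot": TCP orientation; "wrist_force": force on the tool from outside, world axes, zero at the start; "wrist_torque": the same for the moment, N m; "finger_gap": finger opening in mm; "grasp_force": force on a finger pad.
Only numpy, scipy, OpenCV 4.12 (cv2) and the standard library are available. Lean on these libraries where they do the work, as an engineer would, in place of code of your own. Each camera call takes 0.05 s, during which the arm holds its last target. There are 200 camera calls.

### The job

The pump in the open-slotted carton has been left with its filler neck open. Swing both long flaps of the carton well back past upright so that they stay open and the pump is exposed; only then set the red tapered plug from the bench into the neck, press it home with a firm push of about 10 N so that its collar sits flat on the rim, and let go. Leave the bin, the can and the wrench where they are.

Things in the scene. Friction and masses are not known exactly. Their poses are not given: they have to be found in the camera images.
- carton: brown corrugated carton, fixed to the bench, open inside; outside 260 mm along its x, 220 mm along its y, walls 5 mm thick and 150 mm high. Origin: centre of its underside; x along the two long flaps, y across them, z up. Its two short end flaps are already folded down against the outside of the end walls
- flap_left (a joint): angle (rad) of the board hinged on the carton's +y wall: 256 mm along the crease, 80 mm wide, 5 mm thick; crease at carton y = +110 mm, z = 152.5 mm, along carton x. 0 level over the carton, pi/2 upright, 2.7 limit folded back, negative sagging inwards (limit -0.3). Starts sprung up 0.3 to 0.55. Stiff crease: stays where left, moves with about 1 N at the edge
- flap_right (a joint): the same for the like flap on the carton's -y wall (crease at carton y = -110 mm, z = 152.5 mm). Starts level or sagging up to 0.2 rad into the carton: pushed from the side or above it only sinks, it must be lifted from beneath. With both flaps level, a slot 60 mm wide lies between their free edges
- flap_left_edge (a point): middle of the free edge of the left flap, at half its thickness; 80 mm from its crease
- flap_right_edge (a point): middle of the free edge of the right flap, at half its thickness; 80 mm from its crease
- pump: fixed pump on the carton's floor: blue housing 120 x 90 x 34 mm with an upright aluminium neck in its middle, neck 56 mm outside, rim 74 mm above the underside (about 79 mm above the bench, 71 mm below the carton's top edge). Origin: centre of the underside, z up
- neck (a point): centre of the neck's mouth, level with its rim; the bore is straight, 40 mm in diameter and 40 mm deep
- plug: loose red plastic plug, about 90 g, 78 mm long, standing upright on its narrow end on the bench. From the bottom: taper 28 mm in diameter widening to 36 mm over 30 mm; collar 54 mm in diameter, 8 mm thick; round grip 30 mm in diameter, 40 mm long. Origin: centre of the narrow end, z along the axis towards the grip
- plug_collar (a point): on the plug's axis, at the underside of the collar, 30 mm above the narrow end; rests on the neck's rim when home
- bin: bystander: red open storage bin 160 x 110 x 70 mm with fittings, loose; origin centre of the underside
- can: bystander: upright blue can with a yellow label, 66 mm in diameter, 170 mm tall, loose; origin centre of the underside
- wrench: bystander: steel wrench 200 mm long lying on the bench, loose; origin near its middle, x along it
Not all that is in view belongs to the job. What is shaped like the plug but blue or turquoise is not meant.

How it is judged (in metres and radians):
On the way, in this order (a step that is already met when the one before it is completed fails the run):
1. both long flaps stand open past upright (over 1.75 rad) (value of joint each of flap_left, flap_right above 1.75 rad), for 0.2 s.
2. with the flaps open, the plug is in the neck with its collar on the rim and is pressed onto it with over 5 N (all of step 1 and horizontal distance between plug_collar and neck below 0.005 m and z of plug_collar in the frame of neck between -0.004 and 0.003 m and angle between plug's own z axis and vertical below 0.1 rad and contact force between plug and pump above 5 N), for 0.1 s.
At the end, for the whole second after the job is handed in: Both long flaps rest open past 1.75 rad; the plug is at rest upright (within 0.1 rad) in the neck, its collar within 5 mm of the neck's axis and within 3 mm of the rim (all of step 1 and horizontal distance between plug_collar and neck below 0.005 m and z of plug_collar in the frame of neck between -0.004 and 0.003 m and angle between plug's own z axis and vertical below 0.1 rad and linear speed of plug below 0.02 m/s); the robot touches nothing.
It fails at once if the bin is moved by more than 30 mm (distance of bin from where it was at the start of the episode above 0.03 m).
It fails at once if the can is moved by more than 30 mm (distance of can from where it was at the start of the episode above 0.03 m).
It fails at once if the wrench is moved by more than 30 mm (distance of wrench from where it was at the start of the episode above 0.03 m).
It also fails if it takes over 72 s, if anything falls off the work surface, if the arm or the gripper's body presses on something with over 40 N, if the wrist force passes 120 N, or if a joint passes its speed limit or range.

## Working session

There is one attempt and no reset: what is moved stays moved. The work goes in short steps, Python scripts to look and compute and a tool call to move; the robot and the scene stay as the last step left them, time stands still between calls to the robot, and variables do not carry over. Pictures are saved under pics/ and viewed, at most 10 in all, crops included, and the job is handed in when it is done.

Besides the shell and the picture viewer there is one more tool, called after "Request:" as name(argument=value, ...) on one line, values as JSON. drive_tool: Moves the arm, as the interface text tells. Its arguments: {"type":"object","properties":{"jaw":{"type":"array"},"translation":{"type":"array"},"roll":{"type":"array"}},"required":["jaw","translation","roll"]}

```bash
mkdir -p pics; cat > h.py <<'E'
import numpy as np, cv2
from workcell import sensors, viewer, ctrl
def snap(n,f):
    p=viewer.camera_params(n); im=viewer.camera(n); cv2.imwrite(f'pics/{f}.png',im[:,:,::-1]); np.save(f'pics/{f}.npy',im)
    np.savez(f'pics/{f}_p.npz',**p); return im,p
def load(f): return np.load(f'pics/{f}.npy'), dict(np.load(f'pics/{f}_p.npz'))
def foc(p): return 200/np.tan(np.radians(float(p['fovy']))/2)
def ray(p,u,v):
    E=np.array(p['extrinsics']); d=np.array([(u-p['cx'])/foc(p),(v-p['cy'])/foc(p),1.]); d=E[:3,:3]@d
    return E[:3,3],d/np.linalg.norm(d)
def plane(p,u,v,z):
    o,d=ray(p,u,v); return o+d*(z-o[2])/d[2]
def tri(a,b):
    (o1,d1),(o2,d2)=a,b; s=np.linalg.lstsq(np.c_[d1,-d2],o2-o1,rcond=None)[0]
    P,Q=o1+s[0]*d1,o2+s[1]*d2; return (P+Q)/2,np.linalg.norm(P-Q)
def proj(p,X):
    E=np.linalg.inv(p['extrinsics']); c=E[:3,:3]@np.array(X)+E[:3,3]; return c[:2]/c[2]*foc(p)+[p['cx'],p['cy']]
E
python3 - <<'E'
from h import *
for n in ['scene','side','wrist']:
    im,p=snap(n,n+'0'); print(n,p['fovy'],p['cx'],p['cy'],np.round(p['extrinsics'],3).tolist())
a=[cv2.imread(f'pics/{n}0.png') for n in ['scene','side']]
cv2.imwrite('pics/both0.png',cv2.resize(np.vstack(a),None,fx=.75,fy=.75))
print(sensors.get_state())
E
```

```text
scene 52.798086720501914 320.25451791576074 202.984207358422 [[0.471, 0.681, -0.56, 1162.027], [0.882, -0.355, 0.31, -346.358], [0.012, -0.64, -0.768, 1033.907], [0.0, 0.0, 0.0, 1.0]]
side 45.604331492974566 314.55418714176085 196.4130067028369 [[0.764, -0.404, 0.503, -118.596], [-0.645, -0.504, 0.575, -697.674], [0.021, -0.764, -0.645, 894.066], [0.0, 0.0, 0.0, 1.0]]
wrist 58.922205610506914 324.76265863748677 200.98015627437786 [[1.0, 0.0, -0.002, 625.3], [-0.0, -0.964, -0.266, 66.759], [-0.002, 0.266, -0.964, 373.447], [0.0, 0.0, 0.0, 1.0]]
{'time': 0.15, 'qpos': array([-1.03427176e-01,  2.77010158e-01, -2.75421349e-02,  1.26798084e+00,
       -5.78968260e-06,  1.46736007e+00]), 'joint_vel': array([-0.00110551, -0.00157501,  0.00317929, -0.0003384 , -0.00059186,
        0.00159414]), 'tau': array([ 1.17211301e-03, -4.46055973e+01,  2.95638728e+01,  1.04999804e-02,
       -4.45402588e-05, -1.76044369e-05]), 'ee_pos': array([6.24707686e+02, 2.71320784e-03, 4.03795261e+02]), 'tool_rot': array([-2.22048021e+00, -2.22050038e+00,  1.72593988e-03]), 'wrist_force': array([ 0.64006384,  0.23773011, -0.78221197]), 'wrist_torque': array([ 0.00361921, -0.00891757, -0.00190748]), 'grasp_force': 0.0, 'finger_gap': 85.57379150038234}
```

View pics/both0.png

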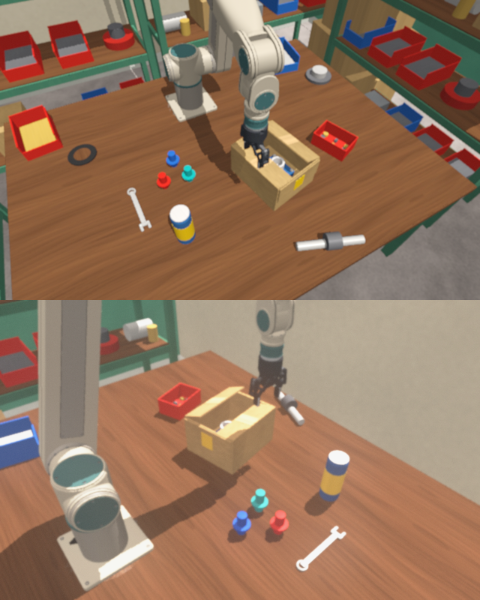

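View pics/wrist0.png

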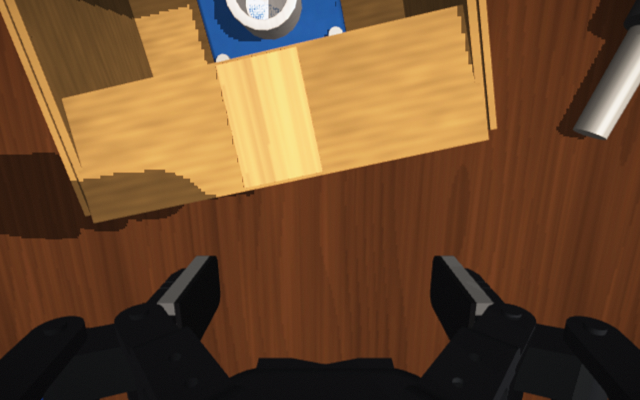

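The scene picture (composite at 0.75) shows three plug-shaped things: blue at full-res (229,211), turquoise (251,231) and red (217,240). The red one is the plug described. The carton is near (365,215) and the red bin beside it near (445,187). The wrist view shows the carton's near flap, crease from (90,220) to (490,135), with the pump's neck at about (262,5).

```bash
python3 - <<'E'
from h import *
s,_=load('scene0'); d,_=load('side0')
f=lambda im,x,y,w,h,k: cv2.resize(im[y:y+h,x:x+w,::-1],(int(w*k),int(h*k)),interpolation=cv2.INTER_CUBIC)
A=f(s,295,150,140,130,400/140); B=f(d,240,105,140,130,400/140); C=f(s,200,190,120,60,400/120); D=f(d,300,235,120,60,400/120)
cv2.imwrite('pics/crop0.png',np.vstack([np.hstack([A,B]),np.hstack([C,D])]))
for n,im,p in [('scene',)+load('scene0'),('side',)+load('side0')]:
    hsv=cv2.cvtColor(im,cv2.COLOR_RGB2HSV); m=(((hsv[...,0]<5)|(hsv[...,0]>174))&(hsv[...,1]>150)&(hsv[...,2]>90)).astype('uint8')
    k,l,st,c=cv2.connectedComponentsWithStats(m)
    print(n,[(st[i].tolist(),c[i].round(1).tolist()) for i in range(1,k) if st[i,4]>60])
E
```

```text
scene [([399, 0, 36, 9, 223], [415.9, 3.0]), ([64, 28, 61, 64, 1645], [92.3, 58.8]), ([490, 36, 125, 85, 4342], [552.5, 77.3]), ([137, 38, 42, 29, 741], [158.7, 54.4]), ([0, 41, 59, 69, 2032], [26.8, 75.2]), ([160, 104, 32, 15, 222], [174.5, 110.3]), ([587, 109, 53, 38, 1099], [611.4, 130.3]), ([12, 140, 72, 74, 1910], [44.2, 175.3]), ([415, 161, 62, 54, 1785], [445.0, 186.7]), ([551, 166, 53, 41, 741], [581.8, 183.6]), ([593, 199, 47, 29, 573], [620.9, 211.8]), ([209, 230, 19, 22, 300], [217.6, 240.7])]
side [([135, 47, 22, 16, 138], [147.2, 54.9]), ([0, 50, 50, 66, 1595], [23.3, 84.1]), ([211, 111, 56, 49, 1779], [238.7, 134.3]), ([360, 284, 23, 28, 297], [370.3, 299.2])]
```

View pics/crop0.png

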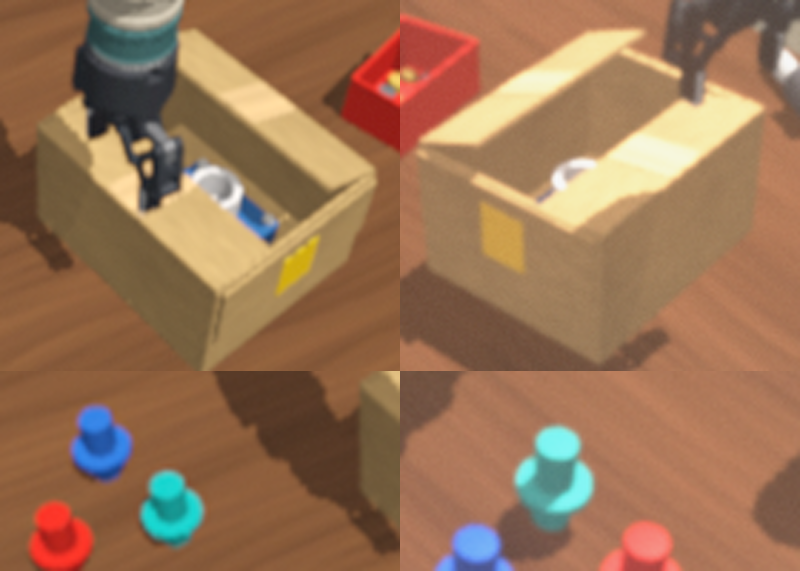

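The crops confirm that the red plug is the narrow-end-down shape with collar and grip, at scene (217,240) and side (370,299); the blue and turquoise ones are decoys. The far (+y) flap is sprung up and the near one is about level. The right crease ends are at scene (373,253) and (308,194), and side (368,143) and (311,188).

```bash
python3 - <<'E'
from h import *
_,s=load('scene0');_,d=load('side0');_,w=load('wrist0')
def t(n,a,b,c=None):
    r=[ray(s,*a),ray(d,*b)]; print(n,[x if np.isscalar(x) else x.round(1) for x in tri(*r)], plane(w,*c,152.5).round(1) if c else '')
t('Rx+',(372.7,252.6),(367.8,142.8),(491,137)); t('Rx-',(308.3,193.8),(311,188.3),(93,221))
t('neck',(295+215/2.857,150+188/2.857),(240+176/2.857,105+178/2.857))
print('Lx+',plane(s,426.3,212.3,152.5).round(1),'Lx-',plane(d,246.3,156.8,152.5).round(1))
# wrist: free edge of right flap
for z in (152.5,136): print(z,plane(w,65,98,z).round(1),plane(w,465,7,z).round(1))
# plug: grip top
t('plug centroid',(217.6,240.7),(370.3,299.2))
S,D=load('scene0')[0],load('side0')[0]
for n,im,p,(x,y,a,b) in [('s',S,s,(209,230,19,22)),('d',D,d,(360,284,23,28))]:
    cx=x+(a-1)/2
    print(n,'top', plane(p,cx,y+3,78).round(1),'blob mid at z~40',plane(p,cx,y+b*.55,38).round(1))
# bin, can
t('bin',(445,186.7),(238.7,134.3))
E
```

```text
Rx+ [array([728.9,  50.7, 150.2]), np.float64(1.5161315015075758)] [727.1  46.8 152.5]
Rx- [array([473.3,  -6.4, 152.1]), np.float64(1.8200361012934474)] [472.1  -7.9 152.5]
neck [array([575.4, 153.1,  73.7]), np.float64(3.8623983528756884)] 
Lx+ [687.1 256.5 152.5] Lx- [423.2 201.9 152.5]
152.5 [468.8  69.9 152.5] [703.6 119.  152.5]
136 [457.1  70.2 136. ] [709.4 122.9 136. ]
plug centroid [array([ 419.9, -283.1,   33.7]), np.float64(2.3866294989614647)] 
s top [ 428.1 -277.1   78. ] blob mid at z~40 [ 429. -285.   38.]
d top [ 416.7 -281.    78. ] blob mid at z~40 [ 417.9 -285.3   38. ]
bin [array([561.9, 465.4,  32.7]), np.float64(4.279355160457967)]
```

Request:
drive_tool(jaw=[1,1,1,1,1,1,1,1,1,1,1,1], translation=[[-0.03,-0.02,0],[-0.06,-0.04,0],[-0.09,-0.06,0],[-0.12,-0.08,0],[-0.15,-0.1,0],[-0.18,-0.12,0],[-0.21,-0.14,0],[-0.24,-0.16,0],[-0.265,-0.18,0],[-0.283,-0.2,0],[-0.283,-0.2,0],[-0.283,-0.2,0]], roll=[0,0,0,0,0,0,0,0,0,0,0,0])

```text
time: 1.15
ee_pos: [424.1, -283.7, 404.5]
tool_rot: [-2.224, -2.218, -0.001]
wrist_force: [0.4, 0.1, 0.1]
finger_gap: 85.3
grasp_force: 0.0
```

```bash
cat >> h.py <<'E'
def redblob(im,near):
    hsv=cv2.cvtColor(im,cv2.COLOR_RGB2HSV); m=(((hsv[...,0]<6)|(hsv[...,0]>173))&(hsv[...,1]>140)&(hsv[...,2]>70)).astype('uint8')
    k,l,st,c=cv2.connectedComponentsWithStats(m)
    c_=[i for i in range(1,k) if st[i,4]>150]; i=min(c_,key=lambda i:np.hypot(*(c[i]-near))); return st[i],c[i],l==i
E
python3 - <<'E'
from h import *
im,p=snap('wrist','w1'); st,c,m=redblob(im,proj(p,(422,-283,50))); print(sensors.get_state()['ee_pos'],st,c)
E
```

```text
[ 424.73924852 -283.09900533  404.47551777] [ 297  148   56   55 2472] [324.48826861 174.99555016]
```

View pics/w1.png

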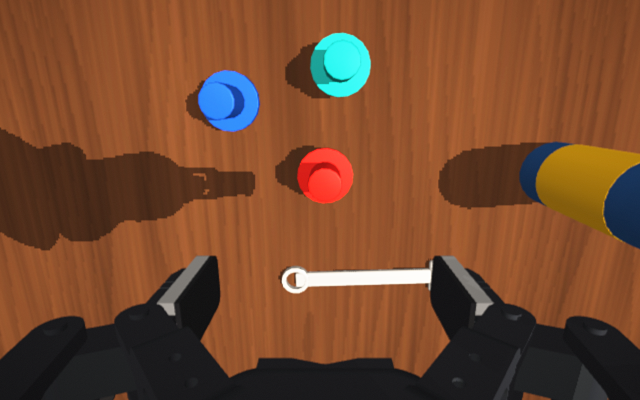

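The wrist view shows the red plug's collar centred at (324,175) and its grip top at (325,182), with blue, turquoise, can and wrench clear of the finger lanes.

Request:
drive_tool(jaw=[1,1,1,1,1], translation=[[0,0,0.03],[0,0,0.06],[0,0,0.09],[0,0,0.1],[0,0,0.1]], roll=[-6,-12.3,-12.3,-12.3,-12.3])

```text
time: 1.62
ee_pos: [424.3, -281.0, 301.6]
tool_rot: [-1.964, -2.443, -0.001]
wrist_force: [-0.3, -0.2, -0.7]
finger_gap: 85.5
grasp_force: 0.0
```

```bash
python3 - <<'E'
from h import *
im,p=snap('wrist','w2')
def top(f):
    im,p=load(f); st,c,m=redblob(im,proj(p,(424,-283,38)))
    # collar: fit ellipse to upper hull (grip top hides lower part): use full blob outline's min enclosing ellipse
    ct=max(cv2.findContours(m.astype('uint8'),0,1)[0],key=len); h=cv2.convexHull(ct)
    e=cv2.fitEllipse(ct)
    # grip top: brighter red disc
    g=im.astype(int).sum(2); gm=(m&(g>np.percentile(g[m],70))).astype('uint8')
    return p,e,c,st
a,b=top('w1'),top('w2')
for q in (a,b): print(q[1],q[2],q[3], plane(q[0],*q[1][0],36).round(1))
print(tri(ray(a[0],*a[1][0]),ray(b[0],*b[1][0])), sensors.get_state()['ee_pos'],sensors.get_state()['tool_rot'])
# size-based distance of collar (54 mm)
for q in (a,b): print(54*foc(q[0])/q[1][1][1])
E
```

```text
((324.48944091796875, 174.99899291992188), (54.96474838256836, 55.406856536865234), 107.94322967529297) [324.48826861 174.99555016] [ 297  148   56   55 2472] [ 424.3 -283.9   36. ]
((324.7310791015625, 211.07688903808594), (76.14322662353516, 81.25116729736328), 177.7589569091797) [324.75673486 210.95422321] [ 286  171   78   84 4937] [ 424.6 -285.    36. ]
(array([ 424.15942455, -282.05422924,   45.65353676]), np.float64(0.402661172349783)) [ 425.1554567  -281.87500268  303.73975909] [-1.96704776e+00 -2.44543096e+00 -4.27301427e-04]
345.0693671123373
235.30995990356195
```

View pics/w2.png

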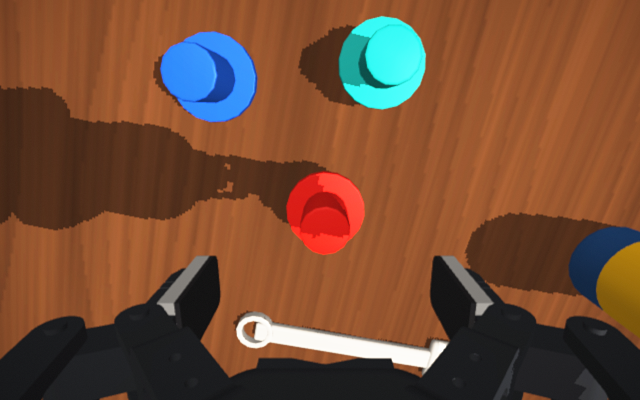

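The plug's collar is centred at (325,210) with its grip top at (325,229); that puts it at about (424.4,-284), within 1 mm of the tool axis.

Request:
drive_tool(jaw=[1,1,1,1,-1,-1,-1,-1,-1,-1,-1,-1], translation=[[-0.001,0,0.03],[-0.001,0,0.06],[-0.001,0,0.09],[-0.001,0,0.09],[-0.001,0,0.09],[-0.001,0,0.09],[-0.001,0,0.09],[-0.001,0,0.09],[-0.001,0,0.09],[-0.001,0,0.09],[-0.001,0,0.09],[-0.001,0,0.09]], roll=[0,0,0,0,0,0,0,0,0,0,0,0])

```text
time: 2.67
ee_pos: [426.1, -284.8, 216.8]
tool_rot: [1.968, 2.444, -0.001]
wrist_force: [0.4, -0.2, 6.2]
finger_gap: 29.3
grasp_force: 58.4
```

Request:
drive_tool(jaw=[-1,-1,-1,-1,-1,-1,-1], translation=[[0,0,-0.02],[0,0,-0.05],[0,0,-0.09],[0,0,-0.13],[0,0,-0.17],[0,0,-0.21],[0,0,-0.21]], roll=[0,0,0,0,0,0,0])

```text
time: 3.25
ee_pos: [427.1, -285.5, 434.6]
tool_rot: [1.96, 2.433, -0.001]
wrist_force: [0.6, -0.9, -1.1]
finger_gap: 28.6
grasp_force: 59.2
```

Request:
drive_tool(jaw=[-1,-1,-1,-1,-1,-1,-1,-1,-1,-1,-1,-1], translation=[[0.025,0.015,0],[0.06,0.035,0],[0.09,0.055,0],[0.12,0.075,0],[0.15,0.095,0],[0.18,0.115,0],[0.21,0.135,0],[0.24,0.155,0],[0.265,0.17,0],[0.28,0.18,0],[0.28,0.18,0],[0.28,0.18,0]], roll=[0,0,0,0,0,0,0,0,0,0,0,0])

```text
time: 4.25
ee_pos: [541.4, 28.8, 424.6]
tool_rot: [1.968, 2.449, -0.001]
wrist_force: [0.2, 1.3, -1.8]
finger_gap: 28.5
grasp_force: 59.3
```

```bash
python3 - <<'E'
from h import *
print(sensors.get_state()['ee_pos'],sensors.get_state()['tool_rot'])
im,p=snap('wrist','w3')
E
```

```text
[541.3769935   28.79434532 424.62920076] [ 1.96803650e+00  2.44871961e+00 -7.73542800e-04]
```

View pics/w3.png

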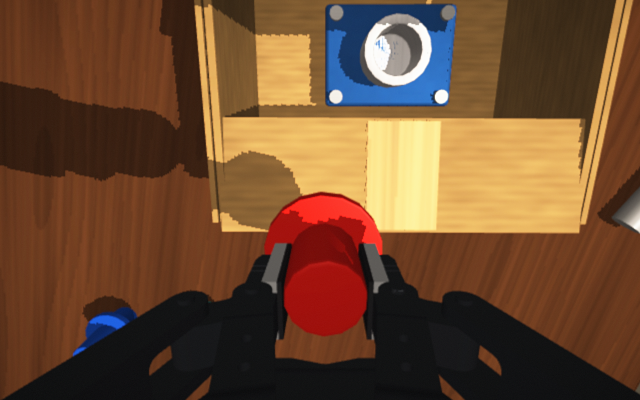

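The carton lies square in the view: right crease at v=232, its free edge at v=118 (u 222–582), the neck rim centred near (398,49); the plug is held upright with its collar at about (324,235).

```bash
python3 - <<'E'
from h import *
im,p=load('w3'); hsv=cv2.cvtColor(im,cv2.COLOR_RGB2HSV)
m=((hsv[...,1]<45)&(hsv[...,2]>110)).astype('uint8'); m[100:]=0; m[:,:352]=0; m[:,440:]=0
k,l,st,c=cv2.connectedComponentsWithStats(m); i=1+np.argmax(st[1:,4]); print(st[i],c[i])
ct=max(cv2.findContours((l==i).astype('uint8'),0,1)[0],key=len); e=cv2.fitEllipse(cv2.convexHull(ct)); print(e)
print('neck@79',plane(p,*e[0],79).round(1), 'by hand',plane(p,399,48,79).round(1))
tx=np.array([-.2147,.9767,0]);ty=np.array([.9767,.2147,0])
for n,u,v,z in [('crL',221,232,152.5),('crR',580,232,152.5),('edL',222,118,137.5),('edR',582,118,137.5)]:
    P=plane(p,u,v,z); print(n,P.round(1),(P@tx).round(1),(P@ty).round(1))
print('ee',np.array([541.4,28.8,0])@tx,np.array([541.4,28.8,0])@ty)
E
```

```text
[ 364   13   68   73 3143] [395.19567292  50.91250398]
((397.2514343261719, 49.064971923828125), (66.57709503173828, 72.89488983154297), 18.608409881591797)
neck@79 [576.6 148.9  79. ] by hand [577.8 150.   79. ]
crL [473.2 -10.4 152.5] -111.7 459.9
crR [727.7  45.7 152.5] -111.6 720.6
edL [458.6  68.5 137.5] -31.6 462.6
edR [707.1 123.1 137.5] -31.6 717.0
ee -88.10961999999999 534.96874
```

Request:
drive_tool(jaw=[-1,-1,-1,-1,-1,-1,-1,-1,-1], translation=[[0.03,0.02,0],[0.06,0.04,0],[0.086,0.055,0],[0.086,0.055,0],[0.086,0.055,0.02],[0.086,0.055,0.045],[0.086,0.055,0.065],[0.086,0.055,0.075],[0.086,0.055,0.075]], roll=[0,0,0,0,0,0,0,0,0])

```text
time: 5.05
ee_pos: [575.3, 122.2, 346.7]
tool_rot: [-1.97, -2.442, 0.007]
wrist_force: [-0.7, 0.7, -1.1]
finger_gap: 28.7
grasp_force: 59.5
```

Request:
drive_tool(jaw=[-1,-1,-1,-1,-1,-1,-1,-1,-1,-1,-1,-1], translation=[[0.012,0,0],[0.024,0,0],[0.038,0,-0.01],[0.05,0,-0.02],[0.062,0,-0.03],[0.075,0,-0.037],[0.088,0,-0.042],[0.1,0,-0.045],[0.112,0,-0.045],[0.122,0,-0.045],[0.128,0,-0.045],[0.128,0,-0.045]], roll=[0,0,0,0,0,0,0,0,0,0,0,0])

```text
time: 6.05
ee_pos: [549.0, 250.4, 394.0]
tool_rot: [-1.967, -2.447, -0.0]
wrist_force: [-0.2, -0.1, -1.2]
finger_gap: 28.6
grasp_force: 59.7
```

```bash
python3 - <<'E'
from h import *
a=snap('scene','s4')[0]; b=snap('side','d4')[0]
f=lambda im,x,y,w,h,k: cv2.resize(im[y:y+h,x:x+w,::-1],(int(w*k),int(h*k)),interpolation=cv2.INTER_CUBIC)
cv2.imwrite('pics/c4.png',np.hstack([f(a,265,90,200,200,2),f(b,200,40,200,200,2)]))
E
```

```text
(no output)
```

View pics/c4.png

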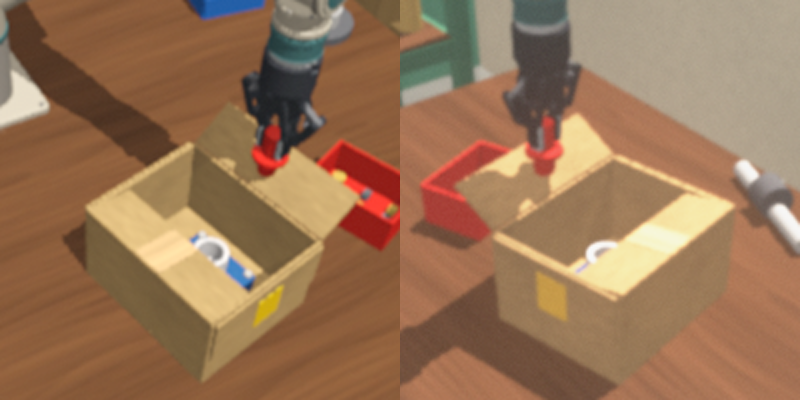

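The left flap is folded well back (edge beyond the wall in both views) and the plug is still held upright. I'll use the plug's collar as a hook beneath the right flap.

Request:
drive_tool(jaw=[-1,-1,-1,-1,-1,-1,-1,-1,-1,-1,-1,-1], translation=[[-0.03,-0.01,0],[-0.06,-0.03,0],[-0.09,-0.05,0],[-0.114,-0.05,0],[-0.114,-0.05,0],[-0.114,-0.05,0.03],[-0.114,-0.05,0.06],[-0.114,-0.05,0.085],[-0.114,-0.05,0.095],[-0.125,-0.05,0.095],[-0.14,-0.05,0.095],[-0.14,-0.05,0.095]], roll=[0,0,0,0,0,0,0,0,0,0,0,0])

```text
time: 7.15
ee_pos: [531.9, 99.7, 301.0]
tool_rot: [1.971, 2.443, 0.001]
wrist_force: [0.3, -0.5, -1.5]
finger_gap: 28.7
grasp_force: 59.7
```

```bash
python3 - <<'E'
from h import *
a=snap('scene','s5')[0]; b=snap('side','d5')[0]
f=lambda im,x,y,w,h,k: cv2.resize(im[y:y+h,x:x+w,::-1],(int(w*k),int(h*k)),interpolation=cv2.INTER_CUBIC)
cv2.imwrite('pics/c5.png',np.hstack([f(a,295,120,133,133,3),f(b,235,70,133,133,3)]))
tx=np.array([-.2147,.9767,0]);ty=np.array([.9767,.2147,0]);e=sensors.get_state()['ee_pos'];print(e@tx,e@ty,e[2]-185)
E
```

```text
-15.717181257920348 540.942832966081 116.36251317218449
```

View pics/c5.png

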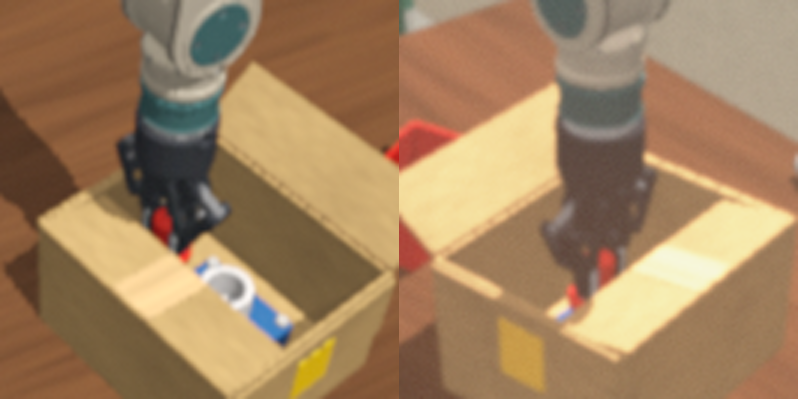

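The collar has disappeared beneath the right flap's edge in both views, with no contact force, so it is ready to lift.

Request:
drive_tool(jaw=[-1,-1,-1,-1,-1,-1,-1,-1,-1,-1,-1,-1], translation=[[0,0,-0.014],[0.002,0,-0.028],[0,0,-0.049],[-0.01,0,-0.068],[-0.024,0,-0.085],[-0.042,0,-0.096],[-0.063,0,-0.101],[-0.081,0,-0.1],[-0.098,0,-0.096],[-0.116,0,-0.095],[-0.116,0,-0.095],[-0.116,0,-0.095]], roll=[0,0,0,0,0,0,0,0,0,0,0,0])

```text
time: 8.25
ee_pos: [555.6, -12.3, 395.7]
tool_rot: [1.971, 2.445, 0.002]
wrist_force: [-0.2, -0.0, -0.8]
finger_gap: 28.8
grasp_force: 59.7
```

Request:
drive_tool(jaw=[-1,-1,-1,-1,-1,-1,-1], translation=[[0,0,-0.03],[0,0,-0.06],[0.03,0.01,-0.08],[0.06,0.02,-0.08],[0.07,0.03,-0.08],[0.07,0.03,-0.08],[0.07,0.03,-0.08]], roll=[0,0,0,0,0,0,0])

```text
time: 8.83
ee_pos: [569.5, 64.0, 474.4]
tool_rot: [-1.967, -2.449, 0.002]
wrist_force: [-0.2, -0.2, -1.4]
finger_gap: 28.3
grasp_force: 59.7
```

```bash
python3 - <<'E'
from h import *
tx=np.array([-.2147,.9767,0]);ty=np.array([.9767,.2147,0]);e=sensors.get_state()['ee_pos'];print(e,e@tx,e@ty,e[2]-185)
im=snap('wrist','w6')[0]; a=snap('scene','s6')[0]; b=snap('side','d6')[0]
f=lambda im,x,y,w,h,k: cv2.resize(im[y:y+h,x:x+w,::-1],(int(w*k),int(h*k)),interpolation=cv2.INTER_CUBIC)
cv2.imwrite('pics/c6.png',np.hstack([f(im,0,0,640,400,.625),np.vstack([f(a,265,100,200,125,2),f(b,200,70,200,125,2)])[:250*2]][:1]+[]) if 0 else np.vstack([im[:,:,::-1],np.hstack([f(a,275,90,160,160,1.25),f(b,215,50,160,160,1.25),np.zeros((200,240,3),'uint8')])]))
E
```

```text
[569.48319284  63.95568401 474.42390697] -59.80252492613178 569.9455198013626 289.4239069703245
```

View pics/c6.png

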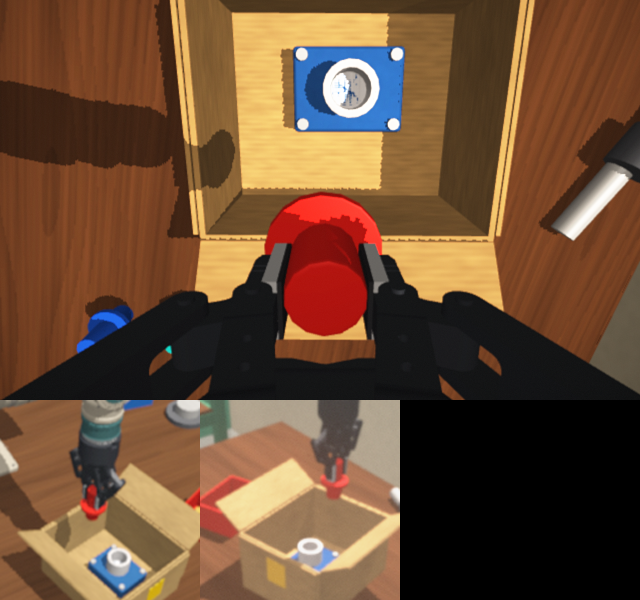

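Both flaps are folded back past upright, and the pump is exposed. The neck rim is centred at about (351,88) in the wrist view, and the plug sits in the grip as before.

```bash
cat >> h.py <<'E'
tx=np.array([-.2147,.9767,0]);ty=np.array([.9767,.2147,0])
def rim(f,near,r,sat=45,val=110):
    im,p=load(f); hsv=cv2.cvtColor(im,cv2.COLOR_RGB2HSV); m=((hsv[...,1]<sat)&(hsv[...,2]>val)).astype('uint8')
    y,x=np.mgrid[:400,:640]; m[np.hypot(x-near[0],y-near[1])>r]=0
    k,l,st,c=cv2.connectedComponentsWithStats(m); i=1+np.argmax(st[1:,4])
    ct=max(cv2.findContours((l==i).astype('uint8'),0,1)[0],key=len); return p,cv2.fitEllipse(cv2.convexHull(ct)),st[i]
E
python3 - <<'E'
from h import *
p,e,st=rim('w6',(351,88),34); print(e,st,plane(p,*e[0],79).round(1), 54*0+56*foc(p)/max(e[1]))
N=plane(p,*e[0],79); print('neck Y,X',N@tx-0,N@ty)
p3,e3,_=rim('w3',(398,49),42); print(e3, tri(ray(p,*e[0]),ray(p3,*e3[0])))
for f in('s6','d6'):
    q,_=load(f)[::-1]; print(f,proj(q,N).round(1))
# collar of held plug: upper arc of the red outline, in w6
im,p=load('w6'); st,c,m=redblob(im,(324,260)); 
pts=np.array([(u,np.where(m[:,u])[0][0]) for u in range(268,381,2)],float)
# arc of collar's top rim projected to its plane at TCP-177
z=474.4-177; P=np.array([plane(p,u,v,z) for u,v in pts]); A=np.c_[2*P[:,:2],np.ones(len(P))]; s=np.linalg.lstsq(A,(P[:,:2]**2).sum(1),rcond=None)[0]
r=np.sqrt(s[2]+s[0]**2+s[1]**2); ee=np.array([569.48,63.96]); d=s[:2]-ee; print('collar centre-ee',d,'tool x,y',d@tx[:2],d@ty[:2],'r',r)
E
```

```text
((350.4486389160156, 87.59700012207031), (56.58333969116211, 59.365623474121094), 12.73615550994873) [ 323   58   57   60 2403] [576.6 148.8  79. ] 333.98668467366537
neck Y,X 21.56635688226506 595.1690246011849
((397.2514343261719, 49.064971923828125), (66.57709503173828, 72.89488983154297), 18.608409881591797) (array([576.62426335, 148.86771196,  78.93146635]), np.float64(0.07340673902427967))
s6 [369.8 215. ]
d6 [303.3 166.8]
collar centre-ee [-1.28582255  4.06251593] tool x,y 4.243925407294685 -0.38364072009273137 r 25.578161337298134
```

Request:
drive_tool(jaw=[-1,-1,-1,-1,-1,-1,-1,-1,-1,-1,-1], translation=[[0.03,0.01,0],[0.06,0.02,0],[0.08,0.0255,0],[0.08,0.0255,0],[0.08,0.0255,0.03],[0.08,0.0255,0.065],[0.08,0.0255,0.1],[0.08,0.0255,0.13],[0.08,0.0255,0.15],[0.08,0.0255,0.155],[0.08,0.0255,0.155]], roll=[0,0,0,0,0,0,0,0,0,0,0])

```text
time: 9.9
ee_pos: [576.5, 145.1, 317.5]
tool_rot: [-1.97, -2.443, 0.006]
wrist_force: [0.3, 0.7, -0.7]
finger_gap: 28.6
grasp_force: 59.7
```

```bash
python3 - <<'E'
from h import *
e=sensors.get_state()['ee_pos'];print(e,e@tx,e@ty)
N=np.array([576.6,148.85,79])
o=[]
for n,f in (('scene','s7'),('side','d7')):
    im,p=snap(n,f); c=proj(p,N); st,cc,m=redblob(im,proj(p,e-[0,0,185])); print(n,'neck',c.round(1),'red',st,cc.round(1), 'proj plug: narrow end/collar', proj(p,np.r_[N[:2],e[2]-215]).round(1),proj(p,np.r_[N[:2],e[2]-181]).round(1))
    x,y=(c-[50,60]).astype(int); o.append(cv2.resize(im[y:y+100,x:x+100,::-1],(400,400),interpolation=cv2.INTER_CUBIC))
cv2.imwrite('pics/c7.png',np.hstack(o))
E
```

```text
[576.46578456 145.0844549  317.45161065] 17.936783159897825 594.1837642485481
scene neck [369.8 215. ] red [363 190  18  23 211] [370.1 202. ] proj plug: narrow end/collar [370.7 210.1] [371.9 202.8]
side neck [303.3 166.8] red [294 134  20  28 230] [304.5 149.8] proj plug: narrow end/collar [303.4 160.2] [303.5 150.3]
```

View pics/c7.png

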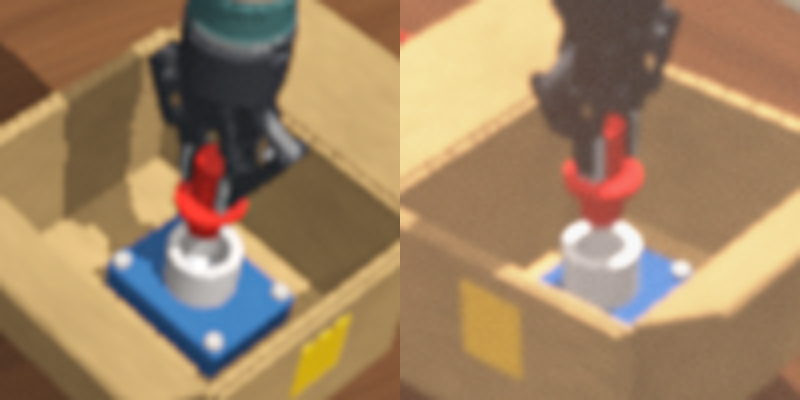

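The plug's collar is centred above the neck in both views: scene 371.5 against 371.9 expected, side 303.5 against 303.5. Going down.

Request:
drive_tool(jaw=[-1,-1,-1,-1,-1,-1], translation=[[0,0,0.01],[0,0,0.02],[0,0,0.03],[0,0,0.036],[0,0,0.04],[0,0,0.04]], roll=[0,0,0,0,0,0])

```text
time: 10.5
ee_pos: [576.8, 146.3, 278.1]
tool_rot: [-1.969, -2.445, 0.003]
wrist_force: [-0.9, 0.3, -1.9]
finger_gap: 28.8
grasp_force: 59.7
```

Request:
drive_tool(jaw=[-1,-1,-1,-1], translation=[[0,0,0.002],[0,0,0.004],[0,0,0.005],[0,0,0.005]], roll=[0,0,0,0])

```text
time: 10.83
ee_pos: [577.6, 146.4, 274.7]
tool_rot: [1.971, 2.447, 0.0]
wrist_force: [-0.2, -0.2, -1.5]
finger_gap: 28.7
grasp_force: 59.7
```

Request:
drive_tool(jaw=[-1,-1,-1,-1], translation=[[0,0,0.001],[0,0,0.003],[0,0,0.004],[0,0,0.004]], roll=[0,0,0,0])

```text
time: 11.17
ee_pos: [577.4, 146.3, 270.4]
tool_rot: [-1.971, -2.446, 0.001]
wrist_force: [0.3, 0.0, -1.9]
finger_gap: 28.7
grasp_force: 59.7
```

Request:
drive_tool(jaw=[-1,-1,-1,-1], translation=[[0,0,0.001],[0,0,0.002],[0,0,0.002],[0,0,0.002]], roll=[0,0,0,0])

```text
time: 11.5
ee_pos: [577.5, 146.3, 268.6]
tool_rot: [-1.971, -2.447, 0.0]
wrist_force: [0.0, 0.1, -0.8]
finger_gap: 28.5
grasp_force: 59.7
```

Request:
drive_tool(jaw=[-1,-1,-1,-1], translation=[[0,0,0.001],[0,0,0.002],[0,0,0.002],[0,0,0.002]], roll=[0,0,0,0])

```text
time: 11.83
ee_pos: [577.5, 146.3, 266.7]
tool_rot: [-1.971, -2.447, 0.0]
wrist_force: [0.9, 0.0, -1.4]
finger_gap: 28.4
grasp_force: 59.7
```

Request:
drive_tool(jaw=[-1,-1,-1,-1], translation=[[0,0,0.001],[0,0,0.002],[0,0,0.002],[0,0,0.002]], roll=[0,0,0,0])

```text
time: 12.17
ee_pos: [577.5, 146.4, 266.3]
tool_rot: [1.97, 2.446, 0.0]
wrist_force: [-2.5, -0.6, 7.8]
finger_gap: 28.6
grasp_force: 60.6
```

Request:
drive_tool(jaw=[-1,-1,-1,-1,-1], translation=[[0,0,0.0005],[0,0,0.0008],[0,0,0.0008],[0,0,0.0008],[0,0,0.0008]], roll=[0,0,0,0,0])

```text
time: 12.58
ee_pos: [577.5, 146.4, 266.3]
tool_rot: [1.97, 2.446, 0.001]
wrist_force: [-4.8, -2.4, 12.2]
finger_gap: 28.6
grasp_force: 60.8
```

```bash
python3 - <<'E'
from h import *
e=sensors.get_state();print(e['ee_pos'],e['wrist_force'],e['wrist_torque'])
for n,f in (('scene','s8'),('side','d8')):
    im,p=snap(n,f); st,cc,m=redblob(im,proj(p,(576.6,148.9,90))); print(n,st,cc.round(1),'expect collar',proj(p,(576.6,148.9,83)).round(1),'grip top',proj(p,(576.6,148.9,127)).round(1), [proj(p,(576.6+s*27*.83,148.9+27*s*.5,83)).round(1) for s in(-1,1)])
E
```

```text
[577.46514075 146.37749019 266.32697714] [-4.82133816 -2.42622711 12.24471897] [-0.13383557  0.93495266  0.051403  ]
scene [361 201  18  21 178] [368.5 212.3] expect collar [370.  214.1] grip top [371.6 204.8] [array([362.2, 210.6]), array([377.9, 217.7])]
side [294 150  19  21 161] [304.5 162.6] expect collar [303.3 165.7] grip top [303.4 153. ] [array([300.2, 170.9]), array([306.4, 160.7])]
```

```bash
python3 - <<'E'
from h import *
a=np.linspace(0,2*np.pi,73)
for f in('s8','d8'):
    im,p=load(f); st,cc,m=redblob(im,proj(p,(576.6,148.9,90)))
    rows=[(int(y),int(np.where(m[y])[0][0]),int(np.where(m[y])[0][-1])) for y in range(st[1]+8,st[1]+st[3])]
    print(f,rows)
    for z in(79,83,87): 
        q=np.array([proj(p,(576.6+27*np.cos(t),148.9+27*np.sin(t),z)) for t in a]); q2=np.array([proj(p,(576.6+27*np.cos(t),148.9+27*np.sin(t),z+8)) for t in a])
        print(z,'u',q[:,0].min().round(1),q[:,0].max().round(1),'bottom',q[:,1].max().round(1),'collar top face',q2[:,1].min().round(1))
E
```

```text
s8 [(209, 366, 372), (210, 365, 372), (211, 362, 371), (212, 362, 371), (213, 361, 371), (214, 361, 371), (215, 361, 377), (216, 362, 378), (217, 362, 377), (218, 364, 377), (219, 365, 376), (220, 366, 374), (221, 369, 371)]
79 u 360.9 378.8 bottom 222.1 collar top face 206.4
83 u 361.0 379.0 bottom 221.3 collar top face 205.5
87 u 361.1 379.2 bottom 220.5 collar top face 204.7
d8 [(158, 305, 308), (159, 305, 308), (160, 305, 308), (161, 295, 310), (162, 294, 311), (163, 294, 311), (164, 294, 312), (165, 294, 312), (166, 295, 312), (167, 295, 311), (168, 296, 310), (169, 298, 309), (170, 300, 307)]
79 u 293.9 312.7 bottom 172.5 collar top face 159.0
83 u 293.9 312.8 bottom 171.4 collar top face 157.9
87 u 293.9 312.8 bottom 170.3 collar top face 156.8
```

Request:
drive_tool(jaw=[0.3,0.3,0.3,0.3,0.3,0.3,0.3,0.3,0.3,0.3,0.3], translation=[[0,0,0],[0,0,0],[0,0,0],[0,0,0],[0,0,0],[0,0,-0.015],[0,0,-0.03],[0,0,-0.045],[0,0,-0.06],[0,0,-0.07],[0,0,-0.07]], roll=[0,0,0,0,0,0,0,0,0,0,0])

```text
time: 13.6
ee_pos: [578.6, 146.5, 336.4]
tool_rot: [1.969, 2.444, 0.005]
wrist_force: [0.5, 0.8, 0.0]
finger_gap: 55.5
grasp_force: 0.0
```

Request:
drive_tool(jaw=[-1,-1,-1,-1,-1,-1,-1,-1,-1], translation=[[0,0,0],[0,0,0],[0,0,0],[0,0,0],[0,0,0],[0,0,0.01],[0,0,0.02],[0,0,0.026],[0,0,0.026]], roll=[0,0,0,0,0,0,0,0,0])

```text
time: 14.35
ee_pos: [576.3, 146.2, 305.1]
tool_rot: [-1.969, -2.444, 0.006]
wrist_force: [-0.1, -0.2, -1.0]
finger_gap: 0.1
grasp_force: 0.0
```

Request:
drive_tool(jaw=[-1,-1,-1,-1], translation=[[0,0,0.002],[0,0,0.004],[0,0,0.006],[0,0,0.006]], roll=[0,0,0,0])

```text
time: 14.68
ee_pos: [577.5, 146.3, 301.7]
tool_rot: [-1.971, -2.447, 0.0]
wrist_force: [0.7, -0.7, 0.6]
finger_gap: 0.2
grasp_force: 0.0
```

Request:
drive_tool(jaw=[-1,-1,-1,-1,-1], translation=[[0,0,0.001],[0,0,0.002],[0,0,0.003],[0,0,0.003],[0,0,0.003]], roll=[0,0,0,0,0])

```text
time: 15.1
ee_pos: [577.7, 146.4, 300.6]
tool_rot: [1.97, 2.446, 0.001]
wrist_force: [-2.2, -0.5, 7.0]
finger_gap: -0.2
grasp_force: 3.6
```

Contact came with the grip top at about 127 mm, so the collar is on the rim. Firming up the push, then withdrawing.

Request:
drive_tool(jaw=[-1,-1,-1,-1,-1,-1], translation=[[0,0,0.0005],[0,0,0.001],[0,0,0.001],[0,0,0.001],[0,0,0.001],[0,0,0.001]], roll=[0,0,0,0,0,0])

```text
time: 15.6
ee_pos: [577.7, 146.4, 300.6]
tool_rot: [1.97, 2.446, 0.002]
wrist_force: [-3.9, -0.4, 12.8]
finger_gap: 0.1
grasp_force: 5.8
```

Request:
drive_tool(jaw=[-1,-1,-1,-1,-1,-1,-1,-1], translation=[[0,0,-0.01],[0,0,-0.03],[0,0,-0.06],[0,0,-0.09],[0,0,-0.12],[-0.03,0,-0.15],[-0.06,0,-0.17],[-0.06,0,-0.17]], roll=[0,0,0,0,0,0,0,0])

```text
time: 16.27
ee_pos: [592.5, 84.5, 474.5]
tool_rot: [1.968, 2.435, 0.009]
wrist_force: [0.6, 0.0, 1.1]
finger_gap: 0.0
grasp_force: 0.0
```

```bash
python3 - <<'E'
from h import *
im,p=snap('wrist','w9'); N=np.array([576.6,148.85])
c=proj(p,(*N,127)); st,cc,m=redblob(im,c); ct=max(cv2.findContours(m.astype('uint8'),0,1)[0],key=len)
e=cv2.fitEllipse(cv2.convexHull(ct)); print(st,e,plane(p,*e[0],85),'dist',54*foc(p)/max(e[1]), 'expect',proj(p,(*N,87)),c)
for n,f in (('scene','s9'),('side','d9')):
    im,p=snap(n,f); st,cc,m=redblob(im,proj(p,(*N,90)))
    xy=np.argwhere(m)[:,::-1]; t=xy[xy[:,1]<st[1]+4].mean(0); b=(st[0]+(st[2]-1)/2)
    print(n,st,'top of grip',t.round(1),'expect',proj(p,(*N,127)).round(1),'collar mid u',b,'expect',proj(p,(*N,83)).round(1))
E
```

```text
[ 291   75   55   56 2440] ((318.24468994140625, 102.47843933105469), (54.85803985595703, 56.58710479736328), 179.66029357910156) [577.15482344 148.39249537  85.        ] dist 337.8721881482622 expect [317.76685394 101.88066632] [317.37662276 101.91052511]
scene [361 202  18  20 239] top of grip [371.9 203.8] expect [371.6 204.8] collar mid u 369.5 expect [370.  214.1]
side [294 150  19  21 273] top of grip [303.  151.7] expect [303.4 153. ] collar mid u 303.0 expect [303.3 165.7]
```

The plug is seated within about 1 mm of the neck's axis, upright, and the arm is clear.

```bash
python3 -c "
from workcell import ctrl
print(ctrl.job_done())"
```

```text
the job is handed in; nothing more can be done
None
```

I folded both long flaps back past upright, seated the red plug in the neck with a push of about 12 N, let go, and handed the job in at about 16 s; the plug measured within 1 mm of the neck's axis, the flaps were not checked again after the plug went in, and no verdict came back.

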